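Reload the label printer

TASK

The label printer has run out: squeeze both green tabs on the snout of its dark cover together and, still squeezing, lift the cover off its latch, then swing it all the way back until it rests on its stop and stays there. Take the fresh label roll out of the brown cardboard tray and lay it in the printer's cradle between the green guides, lying on its side as it does in the tray, and let go. Do not shove or tip the printer, and leave the other things where they are.

Things in the scene. Friction and masses are not known exactly. Their poses are not given: they have to be found in the camera images.
- printer: Label printer, light grey base, dark cover, 2.2 kg, loose on rubber feet; over 7 N high up can tip it back. Origin on its underside; x from snout to back, y left, z up. Main part x -55 to 79 mm, 114 mm wide, 104 inside; in front of it a snout 56 mm wide to x = -115, free space on both sides. Base rim z = 62 mm, closed cover's roof z = 98 (snout 86 to 96).
- cover_grip (a point): Midway between the cover's two green tabs (closed: printer x -90, y 0, z 76 mm); turns with the cover, axes as the printer's when closed. Tabs 22 mm along x, 14 mm high, in the snout's left and right cheeks, 68 mm over both; squeezed together along y, 5 mm each, springs 3 N at rest, 7 N fully in. The cover widens to 114 mm 35 mm behind this point; the snout ends 25 mm in front.
- tab_left (a joint): Left tab: 0 out (latched), 0.005 m fully in. Its hook lets go of the base from about 0.0035 m on; both tabs must be in to lift the cover. Once the tabs are 15 mm up they no longer matter.
- tab_right (a joint): The same for the right tab.
- cover_hinge (a point): Midpoint of the cover's hinge line, which runs along the printer's y axis at the back (printer x = 70, z = 64 mm); fixed to the base.
- cover (a joint): Opening angle, rad: 0 closed, growing as the snout end goes up and back. The hinge is stiff: the cover (0.16 kg) stays wherever it is left and takes 1 to 3 N at the tabs to swing. It meets a firm stop somewhat past upright; where is not given, it has to be felt (the force rises, the angle grows no more).
- cradle (a point): Where the roll's middle is once it lies in the cradle (printer x 8, y 0, z 52 mm); axes as the printer's. The cradle is a shallow V across x in which the roll centres itself, between two low green guides 60 mm apart in y, tops at z = 37 mm.
- roll: Fresh roll of white labels, 72 mm in diameter, 52 mm wide, 0.15 kg, lying on its side. Origin: centre of one flat end; its z axis is the roll's axis and points to the other end.
- roll_center (a point): Middle of the label roll, axes as roll.
- roll_tray: Low brown cardboard tray holding the roll, 88 x 126 x 21 mm, fixed to the riser. Origin: centre of its underside. The roll's axis lies along the tray's y, its middle 46 mm above the riser and at most 6 mm from the tray's centre; its flat ends are free for fingers from above.
- tape: Bystander: roll of tan packing tape, 117 mm across, 48 mm high, lying flat. Origin: centre of its underside.
- terminal: Bystander: black handheld terminal, 149 x 72 x 23 mm, lying face up. Origin: centre of its underside.
- mug: Bystander: dark mug, 88 x 126 x 106 mm. Origin: centre of its underside.
- cutter: Bystander: yellow box cutter, 18 x 172 x 20 mm, lying flat. Origin: near its middle.
- tags: Bystander: banded pile of hang tags, 91 x 56 x 19 mm. Origin: centre of its underside.
- riser: Wooden riser shelf on steel legs, fixed on the bench, 320 x 670 mm; printer, tray, cutter, terminal and tags stand on it. Origin: on the bench under its middle; its top is 120 mm above the bench.

How it is judged:
On the way, in this order (a step that is already met when the one before it is completed fails the run):
1. the cover is off its latch and lifted clear of the base (value of joint cover above 0.3 rad), for 0.1 s.
2. the cover has been swung back onto its stop and let go there (value of joint cover above 1.71 rad and velocity of joint cover below 0.1 rad/s and contact force between the fingers and printer below 0.3 N), for 0.2 s.
At the end, for the whole second after the job is handed in: The cover rests on its stop (within about 2 degrees of the end of its travel); the label roll lies still in the cradle, its middle within 8 mm of the cradle's centre and its axis within 7 degrees of the printer's left-right axis; the printer stands flat and still (value of joint cover above 1.71 rad and distance between roll_center and cradle below 0.008 m and angle between the z axis of roll_center and the y axis of cradle, either way round below 0.12 rad and linear speed of each of roll, printer below 0.02 m/s and angle between printer's own z axis and vertical below 0.03 rad); the robot touches nothing.
It fails at once if the printer was shoved more than 40 mm (distance of printer from where it was at the start of the episode above 0.04 m).
It fails at once if the printer was tipped by more than about 9 degrees (angle between printer's own z axis and vertical above 0.15 rad).
It fails at once if a bystander was moved more than 30 mm (distance of any of tape, terminal, mug, cutter, tags from where it was at the start of the episode above 0.03 m).
It also fails if it takes over 58 s, if anything falls off the work surface, if the arm or the gripper's body presses on something with over 40 N, if the wrist force passes 120 N, or if a joint passes its speed limit or range.

ROBOT

A 7-joint arm with a two-finger parallel gripper is mounted at the origin on a cart in front of the work surface, level with it; the furniture and walls round the work are solid. World frame = base frame: x ahead of the robot, y to its left, z up, the work surface at z = 0. Lengths are in m, angles in rad, forces in N, time in s.
With the tool pointing down it reaches from about 0.375 to 0.925 m from the base axis. Payload 3.1 kg.
Tool frame: the origin (TCP) lies between the finger pads; the fingertips stand 25 mm ahead of it and the grasp point (between the pads) lies 6 mm ahead of it; z points along the fingers, y is the line along which they close (so a half turn about z gives the same grasp; the last joint's range is limited). The gripper opens to 85 mm and grips with 20 to 120 N. Pads are 22 mm wide; open, the fingers measure 114 mm over their backs; the gripper's body (76 mm by 85 mm) begins 54 mm behind the grasp point. The pads swing forward as they close: fully open they stand 13 mm farther back than shut.
Start: joints at [-1.24, 0.383, 0.044, 1.598, -0.018, 1.161, -0.05], TCP at [0.27, 0.591, 0.256] pointing down, gripper open.
Joint ranges: [-2.61, 2.61], [-0.41, 2.15], [-1.48, 1.57], [0, 2.5], [-1.57, 4.71], [0.05, 1.97], [-2.85, 2.85]. Speed limits (rad/s): [2.79, 2.79, 3.14, 3.14, 3.14, 3.14, 3.14].

INTERFACE

Orientations are given as a unit quaternion [w, x, y, z].
In Python, from bench import * gives the robot as it stands.
- The arm moves only by the shell command python3 -m creep FILE [FORCE], which reads ROWS from the file FILE. ROWS is a JSON object whose key "rows" holds a list of rows, 1 to 8 of them, each of 7 numbers: the opening from 0.0 (shut) to 1.0 (fully open), then dx, dy, dz in parts of the range, where 1.0 means 0.5 m, then a rotation vector rx, ry, rz in parts of the range, where 1.0 means 4 rad; each row is the pose to reach, as a shift and turn from the pose commanded when the command began, along the tool's axes at that moment; what a row does not reach only later rows make up. A row lasts 1/8 s, in which the tool goes at most 0.0625 m and 0.188 rad, less where a joint would pass 70% of its speed; a pose out of reach is approached as far as the arm can. The fingers move at their own pace and stop on an object; FORCE is the grip in N (left out, the last holds). Time passes only in rows, so rows that do not move let the fingers close. It prints the time, the measured TCP pose, the force, the opening and the grip force at its end. Shift and turn numbers lie between -1 and 1, and a call with a number outside is refused. Input that does not fit is refused with a message, and nothing moves.
- get_obs(): the state, without advancing time (a new reading comes with each control period).
- capture(name): name is "scene" or "top" or "wrist"; returns the picture (400x640x3 uint8, red, green, blue); there is no depth.
- camera_info(name): a dict with "vfov" (degrees; the focal length in pixels is half the picture's height over the tangent of half this angle, whatever the lens; pixels are square), "cx", "cy" (the principal point, pixels), "origin" and "attitude" of the camera in the world. Camera axes: x right, y down, z forward; pixel columns grow to the right and rows downward; lengths in m; the calibration is good to about 2 mm. The wrist camera is an equidistant fisheye: a pixel r from the principal point sees the ray r / f radians off the axis. A picture is of the moment at which its call begins: read the wrist's pose just before it. camera_info takes no time and is no camera call; for the wrist camera it gives the pose at the moment of the call.
- close_job(): hands the job in; it is judged then, once.
The state is a dict: "t": time; "qpos": joint angles; "dq": joint speeds; "joint_torque": joint torques, N m; "tcp_pos": TCP position; "eef_rot": TCP orientation; "force": force on the tool from outside, world axes, zero at the start; "ft_torque": the same for the moment, N m; "width": opening from 0.0 (shut) to 1.0 (fully open); "grasp_force": force on a finger pad.
Only numpy, scipy, OpenCV 4.12 (cv2) and the standard library are available. Lean on these libraries where they do the work, as an engineer would, in place of code of your own. Each camera call takes 0.05 s, during which the arm holds its last target. There are 200 camera calls.

## Working session

There is one attempt and no reset: what is moved stays moved. The work goes in short steps, Python scripts to look and compute and a shell command to move; the robot and the scene stay as the last step left them, time stands still between calls to the robot, and variables do not carry over. Pictures are saved under pics/ and viewed, at most 10 in all, crops included, and the job is handed in when it is done.

```bash
ls; mkdir -p pics
python3 - <<'E'
from bench import *
import cv2
o=get_obs();print({k:np.round(v,3).tolist() if not isinstance(v,(int,float)) else v for k,v in o.items()} if 'np' in globals() else o)
for n in("scene","top"):
    im=capture(n);cv2.imwrite(f"pics/{n}0.png",im[:,:,::-1]);print(n,camera_info(n))
print(camera_info("wrist"))
E
```

```text
pics
{'t': 0.0, 'qpos': array([-1.23981626,  0.38383826,  0.0438328 ,  1.59959972, -0.01789136,
        1.16116747, -0.04989892]), 'dq': array([-0.00113405,  0.00026764,  0.00041243,  0.00175252, -0.00060014,
       -0.00075533, -0.00097814]), 'joint_torque': array([-2.03368808e-05, -4.33454669e+01,  1.02433976e+00, -2.49509078e+01,
        1.05641090e-02,  1.11623787e-02, -1.63614573e-05]), 'tcp_pos': array([0.26988331, 0.59035596, 0.254873  ]), 'eef_rot': array([-2.05720377e-04,  2.12709787e-01,  9.77114543e-01, -1.29395197e-03]), 'force': array([ 0.12612812,  0.18794913, -0.61868537]), 'ft_torque': array([ 0.01238265,  0.01597017, -0.05177951]), 'grasp_force': 0.0, 'width': 0.9992378841458689}
scene {'vfov': 47.40261683001521, 'cx': 320.748067898901, 'cy': 198.92691283638018, 'origin': array([-0.55721142,  0.75359672,  0.77954467]), 'attitude': array([ 0.26219252, -0.44918187,  0.72957164, -0.44409002])}
top {'vfov': 52.78054077246791, 'cx': 311.5335983522779, 'cy': 203.13016887696747, 'origin': array([0.3470661 , 0.14266365, 1.33250854]), 'attitude': array([ 0.05806038, -0.70292049,  0.70649662, -0.05826069])}
{'vfov': 65.70646984690485, 'cx': 318.7108987013883, 'cy': 201.62621804642873, 'origin': array([0.20697211, 0.61955408, 0.37287282]), 'attitude': array([0.11490973, 0.83354933, 0.53542567, 0.072874  ])}
```

View pics/scene0.png

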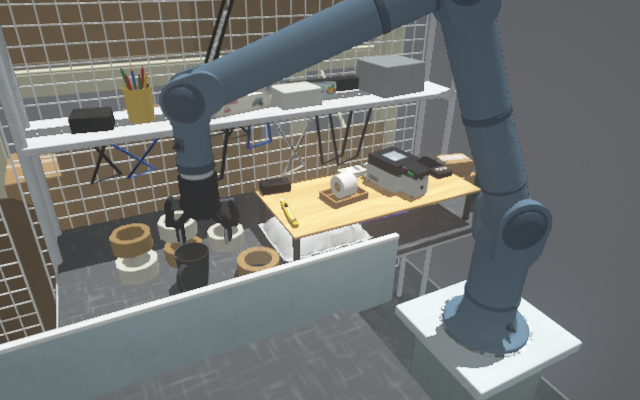

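View pics/top0.png

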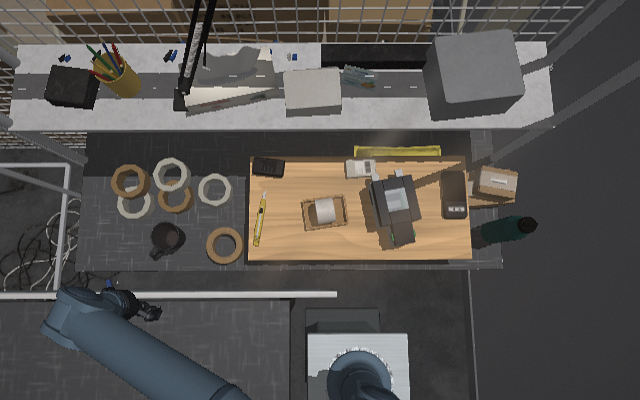

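The printer snout points toward the robot at about (403,240) in the top view, and the roll is at (325,211) in its tray. The mug is at (168,238), and the overhead shelf's front edge is at row 128. I'll zoom in for measurement.

```bash
cat > h.py <<'E'
from bench import *
import numpy as np, cv2
from scipy.spatial.transform import Rotation as R
def rot(q): return R.from_quat(np.r_[q[1:],q[0]]).as_matrix()
def ray(ci,uv,fish=False):
    f=200/np.tan(np.radians(ci["vfov"]/2)); x,y=(uv[0]-ci["cx"])/f,(uv[1]-ci["cy"])/f
    if fish:
        r=np.hypot(x,y); d=np.array([x/r*np.sin(r),y/r*np.sin(r),np.cos(r)]) if r>1e-9 else np.array([0,0,1.])
    else: d=np.array([x,y,1.])
    return np.array(ci["origin"]),rot(ci["attitude"])@d
def onz(ci,uv,z,fish=False):
    o,d=ray(ci,uv,fish); return o+d*(z-o[2])/d[2]
def proj(ci,p,fish=False):
    f=200/np.tan(np.radians(ci["vfov"]/2)); c=rot(ci["attitude"]).T@(np.array(p)-ci["origin"])
    if fish:
        th=np.arctan2(np.hypot(c[0],c[1]),c[2]); s=th/np.hypot(c[0],c[1])
        return np.array([ci["cx"]+f*s*c[0],ci["cy"]+f*s*c[1]])
    return np.array([ci["cx"]+f*c[0]/c[2],ci["cy"]+f*c[1]/c[2]])
E
python3 - <<'E'
from h import *
im=cv2.imread("pics/top0.png")
c=im[150:270,240:480]; cv2.imwrite("pics/c1.png",cv2.resize(c,None,fx=3.3,fy=3.3,interpolation=cv2.INTER_CUBIC))
s=cv2.imread("pics/scene0.png")[140:240,310:490]; cv2.imwrite("pics/c2.png",cv2.resize(s,None,fx=4.4,fy=4.4,interpolation=cv2.INTER_CUBIC))
ci=camera_info("top")
for uv in((249,157),(249,261),(466,157),(471,261)):print(onz(ci,uv,.12))
h=cv2.cvtColor(im,cv2.COLOR_BGR2HSV)
m=cv2.inRange(h,(45,90,50),(85,255,255)); n,l,st,ce=cv2.connectedComponentsWithStats(m)
for i in range(1,n): print(st[i],ce[i])
E
```

```text
[0.69493236 0.3354614  0.12      ]
[0.37479965 0.3289405  0.12      ]
[ 0.691491   -0.33906976  0.12      ]
[ 0.37144978 -0.33223101  0.12      ]
[ 86  45  31  29 102] [101.17647059  59.03921569]
[103  73   7   4  10] [105.7  74.5]
[119  75   1   1   1] [119.  75.]
[111  77   4   3   4] [112.5  78. ]
[369  83   1   1   1] [369.  83.]
[372  82   1   1   1] [372.  82.]
[513 216   1   1   1] [513. 216.]
[516 216   4   2   4] [517.5  216.25]
[414 232   1   3   3] [414. 233.]
[392 235   1   3   3] [392. 236.]
[524 234   1   1   1] [524. 234.]
[393 239   1   1   1] [393. 239.]
```

View pics/c1.png

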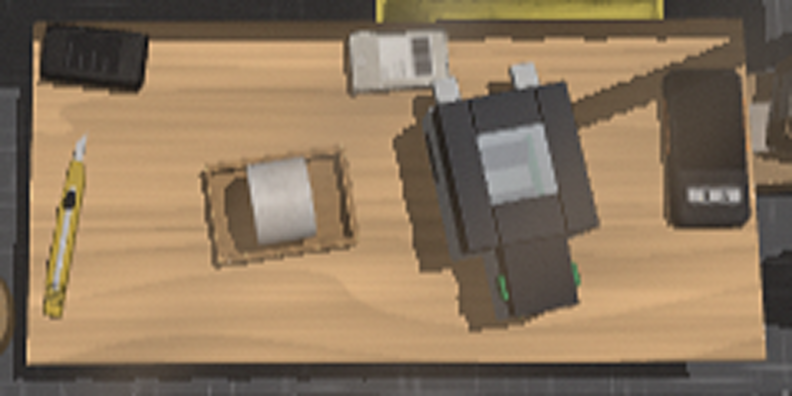

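View pics/c2.png

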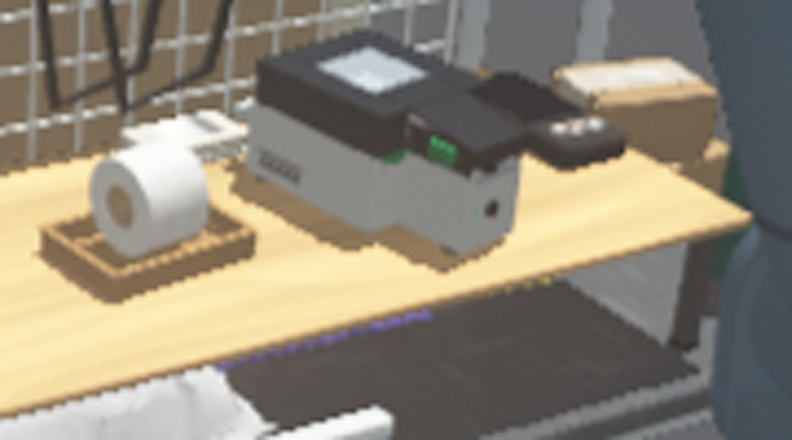

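The top crop shows the green tabs at about (392,237) and (414.5,233) in full-picture pixels, and the printer is yawed about 12°. The roll sits slightly right of the tray's centre.

Run:
```python
from h import *
ci=camera_info("top")
P=lambda u,v,z:onz(ci,(u/3.3+240,v/3.3+150),z)
l=P(503,288,.196);r=P(576,273,.196);m=(l+r)/2;d=l-r
print("tabs",l,r,m,np.linalg.norm(d),"xaxis yaw",np.degrees(np.arctan2(-d[0],d[1])))
for q in((468,252,.218),(598,230,.218),(430,108,.218),(568,83,.218),(579,303,.206),(516,325,.206)):print(P(*q))
t=[P(*q,.141) for q in((202,172),(342,148),(356,246),(216,267))];print("tray",np.mean(t,0),t)
e=[P(*q,.166) for q in((250,160),(305,156),(315,236),(257,244))];print("roll sil",np.mean(e,0)); print(get_obs()["tcp_pos"])
print(camera_info("scene"))
```

```text
tabs [ 0.43723482 -0.08563871  0.196     ] [ 0.44974622 -0.14858817  0.196     ] [ 0.44349052 -0.11711344  0.196     ] 0.06418076663475546 xaxis yaw 11.241222580316956
[ 0.46590966 -0.0529241   0.218     ]
[ 0.48398497 -0.1632145   0.218     ]
[ 0.58990789 -0.02454302  0.218     ]
[ 0.61126225 -0.14375479  0.218     ]
[ 0.42344699 -0.14736817  0.206     ]
[ 0.40522083 -0.09340185  0.206     ]
tray [0.51498803 0.10308851 0.141     ] [array([0.5483099 , 0.17274696, 0.141     ]), array([0.56983861, 0.04516477, 0.141     ]), array([0.48005427, 0.03418943, 0.141     ]), array([0.46174934, 0.16025287, 0.141     ])]
roll sil [0.51964551 0.1014555  0.166     ]
[0.26993209 0.590419   0.25499781]
{'vfov': 47.40261683001521, 'cx': 320.748067898901, 'cy': 198.92691283638018, 'origin': array([-0.55721142,  0.75359672,  0.77954467]), 'attitude': array([ 0.26219252, -0.44918187,  0.72957164, -0.44409002])}
```

```bash
cat >> h.py <<'E'
YAW=np.radians(11.2)
def ori(yaw,tilt):  # tilt>0: tool points forward along printer x; tool y = +-printer y
    xh=np.array([np.cos(yaw),np.sin(yaw),0]); z=np.sin(tilt)*xh-np.cos(tilt)*np.array([0,0,1.])
    y=np.array([-np.sin(yaw),np.cos(yaw),0]); A=np.c_[np.cross(y,z),y,z]; return A
def delta(p,A):
    o=get_obs(); C=rot(o["eef_rot"]); best=None
    for s in(1,-1):
        B=A@np.diag([s,s,1]); rv=R.from_matrix(C.T@B).as_rotvec()
        if best is None or np.linalg.norm(rv)<np.linalg.norm(best): best=rv
    d=C.T@(np.array(p)-o["tcp_pos"]); print("row",np.round(d,4),np.round(best,3),"dist",np.linalg.norm(d).round(3))
E
python3 - <<'E'
from h import *
print(rot(get_obs()["eef_rot"]).round(3))
T,S=camera_info("top"),camera_info("scene")
def tri(a,b):
    o1,d1=ray(T,a);o2,d2=ray(S,b);A=np.c_[d1,-d2];s=np.linalg.lstsq(A,o2-o1,rcond=None)[0];return (o1+d1*s[0]+o2+d2*s[1])/2,np.linalg.norm(o1+d1*s[0]-o2-d2*s[1])
print("shelf",tri((548,128),(455,98)),tri((10,130),(28,140)));print("mug",onz(T,(168,238),.1))
print("partition",tri((337,295),(397,238)))
delta([.40,-.125,.30],ori(YAW,np.radians(25)))
delta([.27,.59,.36],rot(get_obs()["eef_rot"]))
E
```

```text
[[-0.909  0.416 -0.001]
 [ 0.416  0.909 -0.002]
 [-0.    -0.002 -1.   ]]
shelf (array([ 0.71213156, -0.47997254,  0.32058886]), np.float64(0.0001651865985365353)) (array([0.696357  , 0.89690598, 0.37287826]), np.float64(0.00861042834326015))
mug [0.44610999 0.58096545 0.1       ]
partition (array([0.27597528, 0.07063013, 0.10352075]), np.float64(0.008073058515754723))
row [-0.4157 -0.5967 -0.0435] [-0.139 -0.423 -0.614] dist 0.729
row [-0.0002 -0.0006 -0.105 ] [0. 0. 0.] dist 0.105
```

Careful with the scale: shifts go in shares of 0.5 m and turns go in shares of 4 rad. That gives: -0.4 m is -0.8, -0.12 m is -0.24, -0.614 rad is -0.1535.

```bash
echo '{"rows":[[1, 0, 0, -0.12, 0, 0, 0], [1, 0, 0, -0.24, 0, 0, 0], [1, -0.2, -0.3, -0.28, 0, 0, -0.0375], [1, -0.26, -0.4, -0.28, 0, 0, -0.075], [1, -0.34, -0.5, -0.28, 0, -0.025, -0.1], [1, -0.4, -0.6, -0.28, 0, -0.05, -0.125], [1, -0.48, -0.7, -0.26, -0.025, -0.075, -0.15], [1, -0.56, -0.8, -0.24, -0.0348, -0.1058, -0.1535]]}' > rows.txt && python3 -m creep rows.txt
python3 - <<'E'
from h import *
delta([.40,-.125,.30],ori(YAW,np.radians(25)));print(get_obs()["qpos"].round(2))
E
```

```text
t: 1.1
tcp_pos: [0.3317, 0.25, 0.386]
eef_rot: [0.186, -0.093, 0.978, 0.025]
force: [0.1, 0.9, 1.7]
width: 0.999
grasp_force: 0.0
row [ 0.0339 -0.3824  0.0731] [ 0.012 -0.06  -0.009] dist 0.391
[-0.84 -0.38 -0.06  2.13  0.24  1.09  0.79]
```

In the tool's units: -0.382 m is -0.764, -0.35 m is -0.7, -0.06 rad is -0.015.

```bash
echo '{"rows":[[1, 0.01, -0.12, 0, 0, 0, 0], [1, 0.02, -0.24, 0.02, 0, 0, 0], [1, 0.03, -0.36, 0.04, 0, -0.005, 0], [1, 0.04, -0.48, 0.06, 0, -0.01, 0], [1, 0.06, -0.6, 0.09, 0.003, -0.015, -0.0023], [1, 0.066, -0.7, 0.12, 0.003, -0.015, -0.0023], [1, 0.068, -0.764, 0.146, 0.003, -0.015, -0.0023], [1, 0.068, -0.764, 0.146, 0.003, -0.015, -0.0023]]}' > rows.txt && python3 -m creep rows.txt
python3 - <<'E'
from h import *
ci=camera_info("wrist");im=capture("wrist");cv2.imwrite("pics/w1.png",im[:,:,::-1]);import json
json.dump({k:np.array(v).tolist() for k,v in ci.items()},open("w1.json","w"))
delta([.40,-.125,.30],ori(YAW,np.radians(25)));print(get_obs()["qpos"].round(2))
print(proj(ci,[.4372,-.0856,.196],True),proj(ci,[.4497,-.1486,.196],True))
E
```

```text
t: 2.1
tcp_pos: [0.4006, -0.0969, 0.3048]
eef_rot: [0.216, -0.094, 0.972, 0.02]
force: [1.5, -0.1, 0.3]
width: 1.001
grasp_force: 0.0
row [ 0.004  -0.019   0.0023] [-0.009 -0.001 -0.015] dist 0.02
[ 0.13 -0.37  0.14  2.31 -0.18  0.81  2.11]
[323.24172215 191.93671079] [241.98001969 192.39538211]
```

View pics/w1.png

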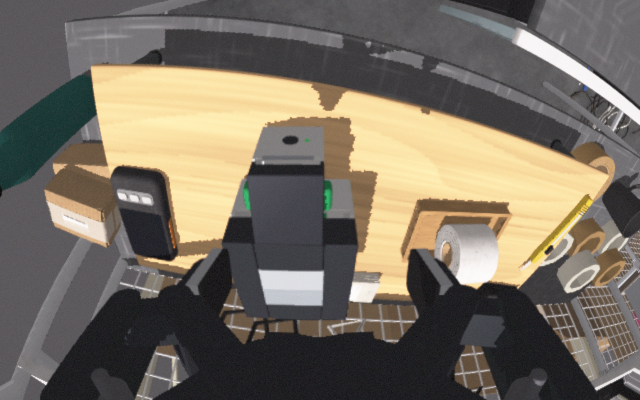

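The wrist view shows the green tabs at about (247,196) and (327,196), within 5 px of the prediction. The roll is at (465,250).

Run:
```python
from h import *
import json
ci=json.load(open("w1.json"));im=cv2.imread("pics/w1.png")
h=cv2.cvtColor(im,cv2.COLOR_BGR2HSV);m=cv2.inRange(h,(45,120,60),(85,255,255))
m[:, :225]=0;m[:,350:]=0
n,l,st,ce=cv2.connectedComponentsWithStats(m);P=[]
for i in range(1,n):
    if st[i][4]>15: print(st[i],ce[i]);P.append(onz(ci,ce[i],.196,True))
P=np.array(P);print(P)
if len(P)==2:
    r,l2=sorted(P,key=lambda p:p[1]);d=l2-r;print("mid",P.mean(0),np.linalg.norm(d),"yaw",np.degrees(np.arctan2(-d[0],d[1])))
# roof window/edges: snout roof side edges at z~.211
for s in([(253,165),(252,225)],[(322,165),(323,225)]):
    a,b=[onz(ci,q,.21,True) for q in s];v=b-a;print("edge yaw",np.degrees(np.arctan2(v[1],v[0])),a,b)
```

```text
[324 181   8  30 201] [327.11442786 195.24378109]
[243 182   8  28 112] [246.29464286 196.41071429]
[[ 0.43987487 -0.081966    0.196     ]
 [ 0.45321055 -0.14494984  0.196     ]]
mid [ 0.44654271 -0.11345792  0.196     ] 0.06438015637406147 yaw 11.954770862995476
edge yaw 2.288649614309258 [ 0.41205811 -0.13955316  0.21      ] [ 0.47020742 -0.13722918  0.21      ]
edge yaw 12.16591426133461 [ 0.40356764 -0.09344979  0.21      ] [ 0.45897075 -0.08150571  0.21      ]
```

```bash
sed -i 's/^YAW=.*/YAW=np.radians(11.7)/' h.py
cat >> h.py <<'E'
G=np.array([.4455,-.1145,.196]); XH=np.array([np.cos(YAW),np.sin(YAW),0]); O=G+.09*XH-[0,0,.076]; H=O+.07*XH+[0,0,.064]
E
python3 - <<'E'
from h import *
A=ori(YAW,np.radians(25));print(get_obs()["tcp_pos"],O,H)
delta(G-.07*A[:,2],A);delta(G-.001*A[:,2],A)
E
```

```text
[ 0.39922816 -0.10582785  0.3037133 ] [ 0.53363005 -0.09624914  0.12      ] [ 0.60217565 -0.08205403  0.184     ]
row [ 0.0056 -0.0174  0.0462] [-0.012 -0.001 -0.023] dist 0.05
row [ 0.0056 -0.0166  0.1152] [-0.012 -0.001 -0.023] dist 0.117
```

```bash
echo '{"rows":[[1, 0, 0, 0, 0, 0, 0], [1, 0, 0, 0, 0, 0, 0], [1, 0, 0, 0, 0, 0, 0], [1, 0, 0, 0, 0, 0, 0]]}' > rows.txt && python3 -m creep rows.txt
python3 - <<'E'
from h import *
A=ori(YAW,np.radians(25))
delta(G-.07*A[:,2],A);delta(G-.001*A[:,2],A)
E
```

```text
t: 2.65
tcp_pos: [0.4018, -0.0934, 0.3056]
eef_rot: [0.215, -0.096, 0.972, 0.02]
force: [0.1, 1.0, -0.0]
width: 0.999
grasp_force: 0.0
row [ 0.0112 -0.0294  0.0457] [-0.005  0.    -0.007] dist 0.056
row [ 0.0112 -0.0291  0.1147] [-0.005  0.    -0.007] dist 0.119
```

In the tool's units: 0.046 m is 0.092, 0.04 m is 0.08, -0.007 rad is -0.0018.

```bash
echo '{"rows":[[1, 0.012, -0.03, 0.04, 0, 0, 0], [1, 0.022, -0.058, 0.08, 0, 0, -0.0018], [1, 0.022, -0.058, 0.092, 0, 0, -0.0018], [1, 0.022, -0.058, 0.092, 0, 0, -0.0018], [1, 0.022, -0.058, 0.092, 0, 0, -0.0018]]}' > rows.txt && python3 -m creep rows.txt
python3 - <<'E'
from h import *
A=ori(YAW,np.radians(25))
delta(G-.07*A[:,2],A);delta(G-.001*A[:,2],A)
ci=camera_info("wrist");im=capture("wrist");cv2.imwrite("pics/w2.png",im[:,:,::-1])
h=cv2.cvtColor(im,cv2.COLOR_RGB2HSV);m=cv2.inRange(h,(45,120,60),(85,255,255))
n,l,st,ce=cv2.connectedComponentsWithStats(m)
P=[]
for i in range(1,n):
    if st[i][4]>25: p=onz(ci,ce[i],.196,True);print(st[i],p);P.append(p)
print(np.mean(P,0),get_obs()["qpos"].round(2))
E
```

```text
t: 3.28
tcp_pos: [0.4169, -0.1208, 0.26]
eef_rot: [0.216, -0.098, 0.971, 0.02]
force: [0.1, 0.5, -0.5]
width: 0.999
grasp_force: 0.0
row [0.0006 0.0004 0.0004] [-0.005  0.001 -0.002] dist 0.001
row [0.0007 0.0007 0.0694] [-0.005  0.001 -0.002] dist 0.069
[268 207   9  35 225] [ 0.45218426 -0.14413491  0.196     ]
[367 210   9  33 181] [ 0.44107275 -0.08011506  0.196     ]
[ 0.4466285  -0.11212499  0.196     ] [ 0.1  -0.27  0.21  2.33 -0.24  0.69  2.23]
```

```bash
sed -i 's/G=np.array(\[.4455,-.1145/G=np.array([.4460,-.1132/;s/^YAW=.*/YAW=np.radians(11.2)/' h.py
echo '{"rows":[[1, 0.002, 0.003, 0.05, 0, 0, 0], [1, 0.002, 0.003, 0.1, 0, 0, 0], [1, 0.002, 0.003, 0.138, 0, 0, 0], [1, 0.002, 0.003, 0.138, 0, 0, 0], [1, 0.002, 0.003, 0.138, 0, 0, 0]]}' > rows.txt && python3 -m creep rows.txt
python3 - <<'E'
from h import *
cv2.imwrite("pics/w3.png",capture("wrist")[:,:,::-1])
E
```

```text
t: 3.95
tcp_pos: [0.4443, -0.1145, 0.1972]
eef_rot: [0.216, -0.098, 0.971, 0.02]
force: [-0.4, -0.2, 0.4]
width: 1.001
grasp_force: 0.0
```

View pics/w3.png

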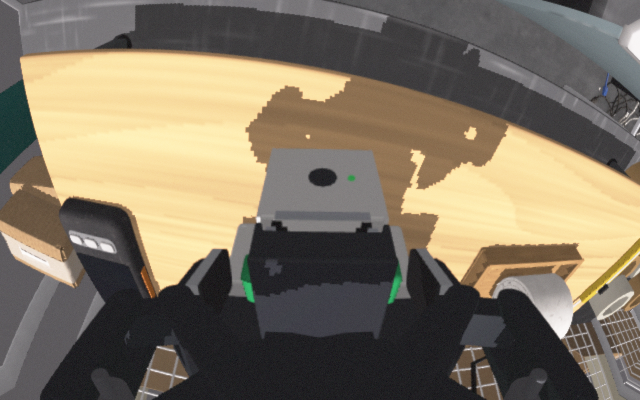

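The fingers straddle the snout with about equal gaps (17 and 15 px) to the green tabs at (248,280) and (396,288). Closing.

```bash
echo '{"rows":[[0.75, 0, 0, 0, 0, 0, 0], [0.6, 0, 0, 0, 0, 0, 0], [0.5, 0, 0, 0, 0, 0, 0], [0.5, 0, 0, 0, 0, 0, 0], [0.5, 0, 0, 0, 0, 0, 0], [0.5, 0, 0, 0, 0, 0, 0]]}' > rows.txt && python3 -m creep rows.txt 25
python3 - <<'E'
from h import *
c=capture("wrist");cv2.imwrite("pics/w4.png",c[:,:,::-1])
o=get_obs();A=rot(o["eef_rot"]);p=o["tcp_pos"];q0=p.copy()
# arc about hinge: rows for cover angle th, rigid rotation about printer -y... in tool axes
y=np.array([-np.sin(YAW),np.cos(YAW),0])
print(O,H,p)
for th in(.05,.1,.2,.3,.4,.5,.6,.7,.8,.9,1.0):
    Q=R.from_rotvec(y*th).as_matrix(); print(th,(A.T@(Q@(p-H)+H-p)).round(4),(A.T@(y*th)).round(3))
E
```

```text
t: 4.75
tcp_pos: [0.444, -0.1138, 0.1975]
eef_rot: [0.216, -0.097, 0.971, 0.021]
force: [-7.2, 2.8, 10.0]
width: 0.672
grasp_force: 26.4
[ 0.53428596 -0.09571891  0.12      ] [ 0.60295282 -0.0821225   0.184     ] [ 0.44399981 -0.11376798  0.19754502]
0.05 [-0.0042 -0.     -0.0069] [-0.    0.05  0.  ]
0.1 [-0.0088 -0.     -0.0137] [-0.   0.1  0. ]
0.2 [-0.0189 -0.0001 -0.0264] [-0.001  0.2    0.   ]
0.3 [-0.0302 -0.0001 -0.0381] [-0.001  0.3    0.   ]
0.4 [-0.0427 -0.0002 -0.0485] [-0.002  0.4    0.   ]
0.5 [-0.0561 -0.0002 -0.0577] [-0.002  0.5    0.   ]
0.6 [-0.0704 -0.0003 -0.0655] [-0.002  0.6    0.   ]
0.7 [-0.0853 -0.0003 -0.0718] [-0.003  0.7    0.   ]
0.8 [-0.1009 -0.0004 -0.0766] [-0.003  0.8    0.   ]
0.9 [-0.1168 -0.0004 -0.0799] [-0.004  0.9    0.   ]
1.0 [-0.133  -0.0005 -0.0815] [-0.004  1.     0.   ]
```

In the tool's units: -0.0264 m is -0.0528, -0.02 m is -0.04, 0.05 rad is 0.0125.

```bash
echo '{"rows":[[0.5, -0.002, 0, -0.004, 0, 0.0025, 0], [0.5, -0.004, 0, -0.008, 0, 0.0063, 0], [0.5, -0.008, 0, -0.014, 0, 0.0125, 0], [0.5, -0.013, 0, -0.021, 0, 0.0188, 0], [0.5, -0.0176, 0, -0.0274, 0, 0.025, 0], [0.5, -0.0276, 0, -0.04, 0, 0.0375, 0], [0.5, -0.0378, 0, -0.0528, 0, 0.05, 0], [0.5, -0.0378, 0, -0.0528, 0, 0.05, 0]]}' > rows.txt && python3 -m creep rows.txt
```

```text
t: 5.8
tcp_pos: [0.4497, -0.1128, 0.2283]
eef_rot: [0.117, -0.099, 0.988, 0.01]
force: [-2.9, 2.6, 1.8]
width: 0.666
grasp_force: 28.8
```

Run:
```python
from h import *
a=capture("wrist")[:,:,::-1];s=capture("scene")[140:240,310:490,::-1]
a=cv2.resize(a[100:400,120:520],None,fx=.99,fy=1);s=cv2.resize(s,(396,220))
cv2.imwrite("pics/m1.png",np.hstack([a,np.vstack([s,np.zeros((80,396,3),np.uint8)])]))
```

```text
(no output)
```

View pics/m1.png

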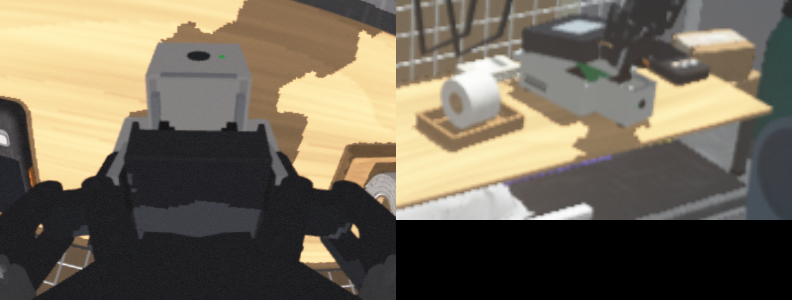

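The cover has come off the latch: the open snout base shows at about (200,95). Continuing the arc.

```bash
cat >> h.py <<'E'
def arc(ths):
    o=get_obs();A=rot(o["eef_rot"]);p=o["tcp_pos"];y=np.array([-np.sin(YAW),np.cos(YAW),0])
    v=p-H;print("r",np.linalg.norm(v),"ang",np.arctan2(v[2],-v@XH),"f",o["force"].round(1))
    for th in ths: print(th,(A.T@(R.from_rotvec(y*th).as_matrix()@v-v)).round(4),(A.T@(y*th)).round(3))
E
python3 -c "
from h import *
arc([.1,.2,.3,.4,.5,.6,.7,.8])"
```

```text
r 0.16246272035282414 ang 0.27366716251092266 f [-1.7  4.   1.9]
0.1 [-0.0086 -0.0001 -0.0138] [-0.   0.1 -0. ]
0.2 [-0.0186 -0.0001 -0.0266] [-0.001  0.2   -0.   ]
0.3 [-0.0298 -0.0002 -0.0383] [-0.001  0.3   -0.001]
0.4 [-0.0421 -0.0003 -0.0489] [-0.002  0.4   -0.001]
0.5 [-0.0554 -0.0003 -0.0582] [-0.002  0.5   -0.001]
0.6 [-0.0696 -0.0004 -0.0662] [-0.003  0.6   -0.001]
0.7 [-0.0845 -0.0005 -0.0727] [-0.003  0.7   -0.001]
0.8 [-0.0999 -0.0006 -0.0776] [-0.003  0.8   -0.001]
```

In the tool's units: -0.0845 m is -0.169, -0.0727 m is -0.1454, 0.7 rad is 0.175.

```bash
echo '{"rows":[[0.5, -0.0172, 0, -0.0276, 0, 0.025, 0], [0.5, -0.0372, 0, -0.0532, 0, 0.05, 0], [0.5, -0.0596, 0, -0.0766, 0, 0.075, 0], [0.5, -0.0842, 0, -0.0978, 0, 0.1, 0], [0.5, -0.1108, 0, -0.1164, 0, 0.125, 0], [0.5, -0.1392, 0, -0.1324, 0, 0.15, 0], [0.5, -0.169, 0, -0.1454, 0, 0.175, 0], [0.5, -0.169, 0, -0.1454, 0, 0.175, 0]]}' > rows.txt && python3 -m creep rows.txt; python3 -c "
from h import *
arc([.2,.4,.6,.8]);print(get_obs()['qpos'].round(2))"
```

```text
t: 6.9
tcp_pos: [0.5133, -0.101, 0.3191]
eef_rot: [-0.231, -0.096, 0.968, -0.025]
force: [-4.6, 1.1, 6.9]
width: 0.67
grasp_force: 30.6
r 0.1632431655143936 ang 0.9747351373720814 f [-4.6  1.1  6.9]
0.2 [-0.0185 -0.0001 -0.0268] [-0.     0.2   -0.001]
0.4 [-0.0421 -0.0002 -0.0494] [-0.     0.4   -0.002]
0.6 [-0.0696 -0.0003 -0.0668] [-0.     0.6   -0.003]
0.8 [-0.1    -0.0004 -0.0785] [-0.     0.8   -0.004]
[-0.04  0.36  0.12  1.57  0.09  1.67  1.83]
```

In the tool's units: -0.51 rad is -0.1275.

```bash
echo '{"rows":[[1, 0, 0, 0, 0, 0, 0], [1, 0, 0, 0, 0, 0, 0], [1, 0, 0, 0, 0, -0.0425, 0], [1, 0, 0, 0, 0, -0.085, 0], [1, 0, 0, 0, 0, -0.1275, 0], [1, 0, 0, 0, 0, -0.17, 0], [1, 0, 0, 0, 0, -0.2125, 0], [1, 0, 0, 0, 0, -0.25, 0]]}' > rows.txt && python3 -m creep rows.txt; echo '{"rows":[[1, 0, 0, 0, 0, 0, 0], [1, 0, 0, 0, 0, 0, 0]]}' > rows.txt && python3 -m creep rows.txt
python3 - <<'E'
from h import *
arc([.2]);a=capture("wrist")[:,:,::-1];s=capture("scene")[140:240,310:490,::-1]
a=cv2.resize(a[100:400,120:520],None,fx=.99,fy=1);s=cv2.resize(s,(396,220))
cv2.imwrite("pics/m2.png",np.hstack([a,np.vstack([s,np.zeros((80,396,3),np.uint8)])]))
E
```

```text
t: 7.9
tcp_pos: [0.5134, -0.1009, 0.3198]
eef_rot: [0.268, -0.096, 0.958, 0.023]
force: [0.2, 0.4, 0.7]
width: 1.001
grasp_force: 0.0
t: 8.15
tcp_pos: [0.5146, -0.0999, 0.3199]
eef_rot: [0.264, -0.097, 0.959, 0.024]
force: [0.4, 0.2, -0.2]
width: 0.999
grasp_force: 0.0
r 0.16305857703124998 ang 0.985321747747259 f [ 0.4  0.2 -0.2]
0.2 [-0.0325 -0.0002  0.0017] [-0.001  0.2   -0.   ]
```

View pics/m2.png

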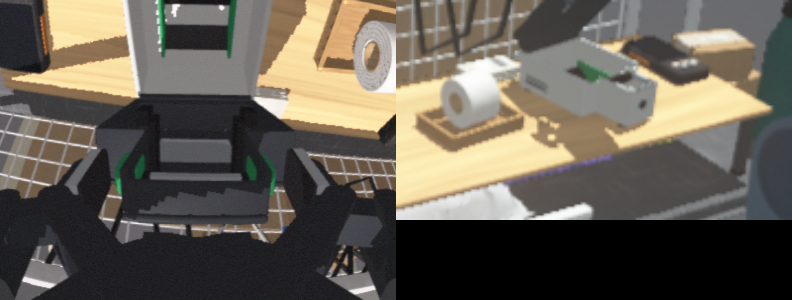

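The cover stays open at about 0.9 rad and the fingers again flank the tabs at (122,175) and (268,175). Re-gripping and swinging it on.

```bash
echo '{"rows":[[0.75, 0, 0, 0, 0, 0, 0], [0.6, 0, 0, 0, 0, 0, 0], [0.5, 0, 0, 0, 0, 0, 0], [0.5, 0, 0, 0, 0, 0, 0], [0.5, 0, 0, 0, 0, 0, 0]]}' > rows.txt && python3 -m creep rows.txt 20;  python3 -c "
from h import *
arc([.1,.2,.3,.4,.5,.6,.7,.8])"
```

```text
t: 8.88
tcp_pos: [0.5145, -0.1006, 0.32]
eef_rot: [0.265, -0.096, 0.959, 0.024]
force: [-1.8, -2.3, 5.2]
width: 0.673
grasp_force: 22.4
r 0.1632936846048866 ang 0.9842946723205294 f [-1.8 -2.3  5.2]
0.1 [-0.0163 -0.0001  0.    ] [-0.001  0.1   -0.   ]
0.2 [-0.0326 -0.0002  0.0017] [-0.001  0.2   -0.001]
0.3 [-0.0485 -0.0002  0.005 ] [-0.002  0.3   -0.001]
0.4 [-0.0641 -0.0003  0.0099] [-0.002  0.4   -0.001]
0.5 [-0.0791 -0.0004  0.0163] [-0.003  0.5   -0.001]
0.6 [-0.0934 -0.0004  0.0241] [-0.003  0.6   -0.002]
0.7 [-0.1069 -0.0005  0.0334] [-0.004  0.7   -0.002]
0.8 [-0.1193 -0.0005  0.0439] [-0.004  0.8   -0.002]
```

In the tool's units: -0.1 m is -0.2, -0.0934 m is -0.1868, 0.65 rad is 0.1625.

```bash
echo '{"rows":[[0.5, -0.0326, 0, 0, 0, 0.025, 0], [0.5, -0.0652, 0, 0.0034, 0, 0.05, 0], [0.5, -0.097, 0, 0.01, 0, 0.075, 0], [0.5, -0.1282, 0, 0.02, 0, 0.1, 0], [0.5, -0.1582, 0, 0.0326, 0, 0.125, 0], [0.5, -0.1868, 0, 0.0482, 0, 0.15, 0], [0.5, -0.2, 0, 0.057, 0, 0.1625, 0], [0.5, -0.2, 0, 0.057, 0, 0.1625, 0]]}' > rows.txt && python3 -m creep rows.txt;  python3 -c "
from h import *
arc([.03,.06,.09,.12,.15,.18,.21,.24]);print(get_obs()['qpos'].round(2))"
```

```text
t: 9.88
tcp_pos: [0.6137, -0.0816, 0.3455]
eef_rot: [-0.056, -0.099, 0.994, -0.009]
force: [0.8, -3.3, 4.1]
width: 0.673
grasp_force: 22.7
r 0.16190476737939125 ang 1.6366480498213993 f [ 0.8 -3.3  4.1]
0.03 [-0.0049 -0.     -0.0002] [-0.    0.03 -0.  ]
0.06 [-0.0097 -0.     -0.0002] [-0.    0.06 -0.  ]
0.09 [-0.0146 -0.     -0.    ] [-0.     0.09  -0.001]
0.12 [-0.0194 -0.      0.0002] [-0.     0.12  -0.001]
0.15 [-0.0243 -0.      0.0007] [-0.     0.15  -0.001]
0.18 [-0.0291 -0.      0.0012] [-0.     0.18  -0.001]
0.21 [-0.0339 -0.      0.0019] [-0.     0.21  -0.002]
0.24 [-0.0387 -0.0001  0.0028] [-0.     0.24  -0.002]
[-0.02  0.33  0.09  1.49  0.01  1.43  1.83]
```

In the tool's units: -0.0146 m is -0.0292, -0.0097 m is -0.0194, 0.06 rad is 0.015.

```bash
for i in 1; do echo '{"rows":[[0.5, -0.0098, 0, 0, 0, 0.0075, 0], [0.5, -0.0194, 0, 0, 0, 0.015, 0], [0.5, -0.0292, 0, 0, 0, 0.0225, 0], [0.5, -0.0292, 0, 0, 0, 0.0225, 0], [0.5, -0.0292, 0, 0, 0, 0.0225, 0]]}' > rows.txt && python3 -m creep rows.txt; done; echo '{"rows":[[0.5, -0.01, 0, 0, 0, 0.0075, 0], [0.5, -0.01, 0, 0, 0, 0.0075, 0], [0.5, -0.01, 0, 0, 0, 0.0075, 0]]}' > rows.txt && python3 -m creep rows.txt;python3 -c "
from h import *
arc([.03,.06])"
```

```text
t: 10.5
tcp_pos: [0.6273, -0.0785, 0.344]
eef_rot: [-0.1, -0.098, 0.99, -0.013]
force: [2.3, -4.5, 4.4]
width: 0.676
grasp_force: 23.7
t: 10.88
tcp_pos: [0.6322, -0.0775, 0.3432]
eef_rot: [-0.115, -0.098, 0.988, -0.015]
force: [2.4, -4.8, 6.8]
width: 0.668
grasp_force: 24.4
r 0.16196768602021766 ang 1.7544644182870441 f [ 2.4 -4.8  6.8]
0.03 [-0.0049 -0.     -0.0002] [-0.    0.03 -0.  ]
0.06 [-0.0097 -0.     -0.0002] [-0.    0.06 -0.  ]
```

In the tool's units: -0.005 m is -0.01, 0.03 rad is 0.0075.

```bash
echo '{"rows":[[0.5, -0.01, 0, 0, 0, 0.0075, 0], [0.5, -0.01, 0, 0, 0, 0.0075, 0], [0.5, -0.01, 0, 0, 0, 0.0075, 0]]}' > rows.txt && python3 -m creep rows.txt; echo '{"rows":[[0.5, -0.01, 0, 0, 0, 0.0075, 0], [0.5, -0.01, 0, 0, 0, 0.0075, 0], [0.5, -0.01, 0, 0, 0, 0.0075, 0]]}' > rows.txt && python3 -m creep rows.txt
```

```text
t: 11.25
tcp_pos: [0.6371, -0.0764, 0.3422]
eef_rot: [-0.13, -0.098, 0.987, -0.016]
force: [2.9, -4.8, 5.6]
width: 0.67
grasp_force: 24.4
t: 11.62
tcp_pos: [0.642, -0.0754, 0.341]
eef_rot: [-0.145, -0.098, 0.984, -0.018]
force: [3.9, -4.6, 7.1]
width: 0.671
grasp_force: 24.5
```

In the tool's units: -0.005 m is -0.01, 0.03 rad is 0.0075.

```bash
echo '{"rows":[[0.5, -0.01, 0, 0, 0, 0.0075, 0], [0.5, -0.01, 0, 0, 0, 0.0075, 0], [0.5, -0.01, 0, 0, 0, 0.0075, 0]]}' > rows.txt && python3 -m creep rows.txt; echo '{"rows":[[0.5, -0.008, 0, 0, 0, 0.0063, 0], [0.5, -0.008, 0, 0, 0, 0.0063, 0], [0.5, -0.008, 0, 0, 0, 0.0063, 0]]}' > rows.txt && python3 -m creep rows.txt
python3 - <<'E'
from h import *
arc([.03]);s=capture("scene")[100:240,310:490,::-1];cv2.imwrite("pics/s3.png",cv2.resize(s,None,fx=4,fy=4,interpolation=cv2.INTER_CUBIC))
E
```

```text
t: 12.0
tcp_pos: [0.6453, -0.0752, 0.3398]
eef_rot: [-0.162, -0.098, 0.982, -0.02]
force: [-0.1, -6.4, 9.9]
width: 0.672
grasp_force: 24.6
t: 12.38
tcp_pos: [0.648, -0.0746, 0.3391]
eef_rot: [-0.175, -0.097, 0.98, -0.021]
force: [-3.5, -6.3, 10.5]
width: 0.672
grasp_force: 24.7
r 0.16169515179224037 ang 1.8572511009116794 f [-3.5 -6.3 10.5]
0.03 [-0.0048 -0.     -0.0003] [-0.    0.03 -0.  ]
```

The x force has reversed (+3.9 to −3.5 N) and motion lags the commands, so the stop is felt. Releasing.

```bash
echo '{"rows":[[1, 0, 0, 0, 0, 0, 0], [1, 0, 0, 0, 0, 0, 0], [1, 0, 0, 0, 0, 0, 0], [1, 0, 0, 0, 0, 0, 0], [1, 0, 0, 0, 0, 0, 0]]}' > rows.txt && python3 -m creep rows.txt
python3 - <<'E'
from h import *
arc([.03]);s=capture("scene")[90:240,310:490,::-1];a=capture("wrist")[:,:,::-1]
s=cv2.resize(s,(396,330));a=cv2.resize(a[70:400,120:520],(400,330));cv2.imwrite("pics/m3.png",np.hstack([a,s]))
E
```

```text
t: 13.05
tcp_pos: [0.649, -0.0719, 0.3372]
eef_rot: [-0.172, -0.098, 0.98, -0.019]
force: [-0.7, 1.1, 0.4]
width: 0.998
grasp_force: 0.0
r 0.16028248922183794 ang 1.8696495614551822 f [-0.7  1.1  0.4]
0.03 [-0.0048 -0.     -0.0002] [-0.    0.03 -0.  ]
```

View pics/m3.png

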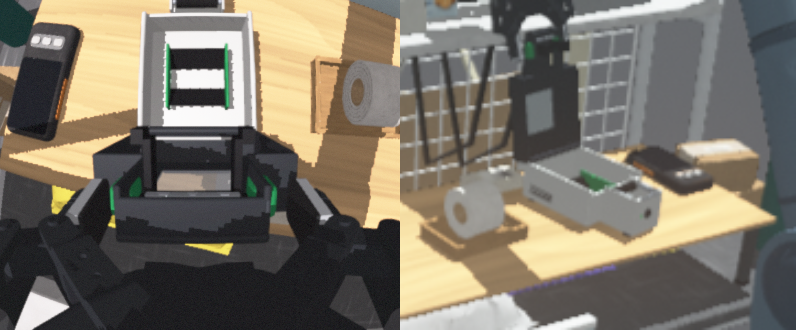

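The cover stands past upright on its stop, and the green guides show at (168–228, 40–110) in an empty cradle. The printer is where it was. Next I withdraw upward and go to the roll.

Run:
```python
from h import *
p=get_obs()["tcp_pos"];A=rot(get_obs()["eef_rot"])
delta(p+[0,0,.12],A);B=ori(np.radians(9.5),0);delta([.55,.0,.43],B);delta([.50,.102,.30],B)
```

```text
row [ 0.041  -0.0004 -0.1128] [0. 0. 0.] dist 0.12
row [ 0.1095  0.0902 -0.0591] [-0.009 -0.348  0.033] dist 0.154
row [0.0922 0.2005 0.0725] [-0.009 -0.348  0.033] dist 0.232
```

Careful with the scale: shifts go in shares of 0.5 m and turns go in shares of 4 rad. That gives: 0.2 m is 0.4, 0.05 m is 0.1, -0.348 rad is -0.087.

```bash
echo '{"rows":[[1, 0.028, 0, -0.076, 0, 0, 0], [1, 0.056, 0, -0.152, 0, 0, 0], [1, 0.082, 0, -0.226, 0, 0, 0], [1, 0.14, 0.04, -0.2, 0, -0.025, 0], [1, 0.22, 0.12, -0.12, 0, -0.07, 0.0075], [1, 0.22, 0.2, -0.08, 0, -0.087, 0.0083], [1, 0.2, 0.3, 0.02, 0, -0.087, 0.0083], [1, 0.184, 0.4, 0.1, 0, -0.087, 0.0083]]}' > rows.txt && python3 -m creep rows.txt;echo '{"rows":[[1, 0, 0, 0, 0, 0, 0], [1, 0, 0, 0, 0, 0, 0], [1, 0, 0, 0, 0, 0, 0]]}' > rows.txt && python3 -m creep rows.txt
python3 - <<'E'
from h import *
import json
ci=camera_info("wrist");im=capture("wrist");cv2.imwrite("pics/w5.png",im[:,:,::-1])
json.dump({k:np.array(v).tolist() for k,v in ci.items()},open("w5.json","w"))
print(proj(ci,[.518,.102,.166],True))
E
```

```text
t: 14.15
tcp_pos: [0.5094, 0.0955, 0.3279]
eef_rot: [0.002, -0.083, 0.997, -0.004]
force: [0.7, 0.1, -0.2]
width: 1.002
grasp_force: 0.0
t: 14.52
tcp_pos: [0.5119, 0.0935, 0.3295]
eef_rot: [0.002, -0.082, 0.997, -0.005]
force: [0.3, -0.3, 0.3]
width: 1.0
grasp_force: 0.0
[327.29448243 198.81800513]
```

View pics/w5.png

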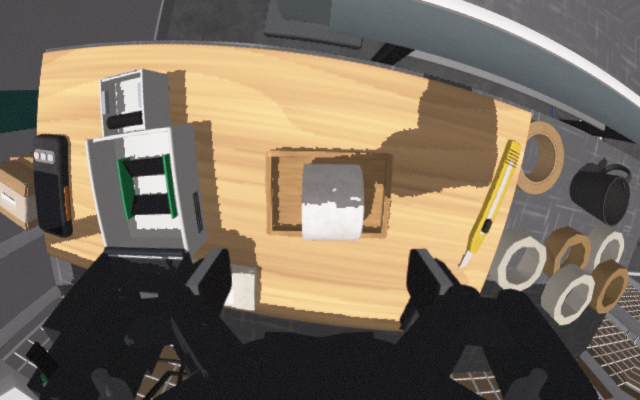

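The roll's silhouette spans (302–364, 163–240), square to the tool. The printer's green guides are at (122–175, 155–220). From here I use numbers only.

Run:
```python
from h import *
import json
ci=json.load(open("w5.json"));im=cv2.imread("pics/w5.png")
g=cv2.cvtColor(im,cv2.COLOR_BGR2HSV)
roi=g[150:250,285:385];m=cv2.inRange(roi,(0,0,90),(180,40,255))
n,l,st,ce=cv2.connectedComponentsWithStats(m);i=1+np.argmax(st[1:,4]);print(st[i]+[285,150,0,0,0])
c=max(cv2.findContours((l==i).astype(np.uint8),0,1)[0],key=cv2.contourArea);print(cv2.minAreaRect(c))
x0,y0,w,h_=st[i][:4];uv=(285+x0+w/2-.5,150+y0+h_/2-.5);print("roll",uv,onz(ci,uv,.166,True),onz(ci,uv,.19,True))
for u in(285+x0,285+x0+w):print("edge",onz(ci,(u,uv[1]),.202,True))
m=cv2.inRange(g,(45,110,40),(85,255,255));m[:,:90]=0;m[:,210:]=0;m[:120]=0;m[240:]=0
n,l,st,ce=cv2.connectedComponentsWithStats(m)
for i in range(1,n):
    if st[i][4]>20:
        ys,xs=np.where(l==i);pts=np.c_[xs,ys].astype(np.float32);bx=cv2.boxPoints(cv2.minAreaRect(pts));print(st[i])
        for q in bx:print("  ",q.round(1),onz(ci,q,.157,True)[:2].round(4))
C=O+.008*XH;print("cradle pred",C,proj(ci,C+[0,0,.037],True))
Y=np.array([-XH[1],XH[0],0])
for sx in(-.025,.025):
  for sy in(-.03,.03):print(proj(ci,C+sx*XH+sy*Y+[0,0,.037],True).round(1))
```

```text
[ 302  164   62   76 4532]
((47.5, 51.5), (75.0, 61.0), 90.0)
roll (np.float64(332.5), np.float64(201.5)) [0.51977167 0.10729394 0.166     ] [0.51322912 0.10529661 0.19      ]
edge [0.51411272 0.07952898 0.202     ]
edge [0.5056343  0.13006793 0.202     ]
[162 155  15  63 379]
   [161.2 155.7] [ 0.5028 -0.0738]
   [168.  154.7] [ 0.5009 -0.0657]
   [176.5 216.5] [ 0.5661 -0.0526]
   [169.7 217.5] [ 0.5687 -0.061 ]
[117 158  18  62 607]
   [115.8 159.7] [ 0.5141 -0.1348]
   [129.  157.7] [ 0.5098 -0.1159]
   [138.  217.3] [ 0.5765 -0.1032]
   [124.9 219.3] [ 0.5826 -0.1226]
cradle pred [ 0.54213361 -0.09416503  0.12      ] [144.21161184 189.25671696]
[120.  168.6]
[164.1 164.6]
[127.1 211.7]
[170.6 210.8]
```

Run:
```python
from h import *
import json
ci=json.load(open("w5.json"));im=cv2.imread("pics/w5.png")
Y=np.array([-XH[1],XH[0],0])
for q in((-.115,.028,.062),(-.115,-.028,.062),(-.055,.057,.062),(-.055,-.057,.062),(-.115,.028,0),(-.055,.057,0)):print(q,proj(ci,O+q[0]*XH+q[1]*Y+[0,0,q[2]],True).round(1))
s=cv2.cvtColor(im,cv2.COLOR_BGR2HSV)[:,:,1]
print("col123",s[60:100,123]);print("row110",s[110,90:180]);print("col105",s[115:150,105]);print("row180",s[180,75:215])
```

```text
(-0.115, 0.028, 0.062) [143.5  68.5]
(-0.115, -0.028, 0.062) [100.3  79.2]
(-0.055, 0.057, 0.062) [172.3 126.7]
(-0.055, -0.057, 0.062) [ 84.8 139.9]
(-0.115, 0.028, 0) [171.9  74.7]
(-0.055, 0.057, 0) [197.3 124. ]
col123 [ 97  99  99  99 107 107 106 106 108 106 103  97  58  11   5   3   6   5
   9   5   6   4   3   4   3   3   3   3   3   7   8   5   7   5   5  11
   6   6   6   6]
row110 [106 106 104 108 105 107 107 109 106 101  62   9   9  12  14  15  14  15
  12   8   2   7  10   5   7   5   5   3   6   6   7   9   4   4   7   4
   3   2   2   3   3   3   3   3   3   3   3   6   5   5   5   8   6   6
   6   5  12   5   8   5  10   7   7  10  10  10   5   8   7   7   7  10
   5   7   5   2  10   8  12  43  92 109 104 108 109 108 108 111 108 109]
col105 [ 7  8 10  5  7  8  8  5  5  0  5  5  7  2  8 10 10 10  3  0 11 29  3  2
  3  4  7  3  5  7  5  7  7  5  3]
row180 [ 99  99  99 100  99 101  96 101  98  98 102 102 101 100  93  36   7   5
  10   5   5   7   7   8  12   8   5   7   8   7   7  10   3  10  10   7
   7  13   7   8   7   0   5  10 120 162 167 183 186 179 192 175 186 184
 185 180 183 129  26   9   4   2   6   5   3   2   3   2   4   3   3   2
   3   3   4   3   2   2   3   3   3   3   3   2   3   3   3   3   3   2
  34 109 162 164 170 174 166  34   3   4   6   5   9   7   5  10   5  10
   3  12   5   2   9   7  10  12  10   8   5   7   7   0   7  12  82 106
 107 111 109 111 109 109 115 107 106 110 107 116 107 112]
```

Run:
```python
from h import *
B=ori(np.radians(9.5),0);delta([.5195,.1055,.184],B);print(get_obs()["force"])
```

```text
row [-0.0091  0.0119  0.1453] [-0.009  0.002 -0.002] dist 0.146
[ 1.11604732 -0.06694198 -0.56194143]
```

In the tool's units: 0.145 m is 0.29, 0.135 m is 0.27, -0.009 rad is -0.0023.

```bash
echo '{"rows":[[1, -0.01, 0.012, 0.06, -0.0013, 0, 0], [1, -0.018, 0.024, 0.14, -0.0023, 0, 0], [1, -0.018, 0.024, 0.22, -0.0023, 0, 0], [1, -0.018, 0.024, 0.27, -0.0023, 0, 0], [1, -0.018, 0.024, 0.29, -0.0023, 0, 0], [1, -0.018, 0.024, 0.29, -0.0023, 0, 0], [1, -0.018, 0.024, 0.29, -0.0023, 0, 0]]}' > rows.txt && python3 -m creep rows.txt
python3 - <<'E'
from h import *
B=ori(np.radians(9.5),0);delta([.5195,.1055,.184],B)
E
```

```text
t: 15.45
tcp_pos: [0.519, 0.1072, 0.1845]
eef_rot: [0.001, -0.083, 0.997, 0.0]
force: [0.3, -0.5, -0.8]
width: 1.001
grasp_force: 0.0
row [-0.0002 -0.0017  0.0005] [0.    0.003 0.001] dist 0.002
```

Close, then lift.

In the tool's units: -0.12 m is -0.24, -0.09 m is -0.18.

```bash
echo '{"rows":[[0.7, 0, 0, 0, 0, 0, 0], [0.5, 0, 0, 0, 0, 0, 0], [0.4, 0, 0, 0, 0, 0, 0], [0.4, 0, 0, 0, 0, 0, 0], [0.4, 0, 0, 0, 0, 0, 0], [0.4, 0, 0, 0, 0, 0, 0]]}' > rows.txt && python3 -m creep rows.txt 30
echo '{"rows":[[0.4, 0, 0, -0.04, 0, 0, 0], [0.4, 0, 0, -0.1, 0, 0, 0], [0.4, 0, 0, -0.18, 0, 0, 0], [0.4, 0, 0, -0.24, 0, 0, 0], [0.4, 0, 0, -0.24, 0, 0, 0], [0.4, 0, 0, -0.24, 0, 0, 0]]}' > rows.txt && python3 -m creep rows.txt
python3 - <<'E'
from h import *
import json
ci=camera_info("wrist");im=capture("wrist");cv2.imwrite("pics/w6.png",im[:,:,::-1]);p=get_obs()["tcp_pos"]
g=cv2.cvtColor(im,cv2.COLOR_RGB2HSV);m=cv2.inRange(g,(0,0,90),(180,40,255));m[:,:230]=0;m[:,430:]=0;m[:100]=0
n,l,st,ce=cv2.connectedComponentsWithStats(m)
for i in range(1,n):
    if st[i][4]>800:print(st[i],ce[i])
for dz in(-.015,-.018):print("pred centre",proj(ci,p+[0,0,dz],True))
B=ori(YAW,0);Cr=O+.008*XH+[0,0,.052];print(Cr)
delta(Cr+[0,0,.12],B);delta(Cr+[0,0,.018],B)
E
```

```text
t: 16.2
tcp_pos: [0.5184, 0.1068, 0.184]
eef_rot: [0.001, -0.083, 0.997, -0.0]
force: [-0.5, -1.3, 5.4]
width: 0.608
grasp_force: 32.0
t: 16.95
tcp_pos: [0.5164, 0.107, 0.3008]
eef_rot: [-0.002, -0.084, 0.996, -0.0]
force: [0.2, -0.4, -1.6]
width: 0.607
grasp_force: 31.9
[  236   194   166   144 18479] [318.55928351 263.97575626]
pred centre [317.17581086 264.70562019]
pred centre [317.20033019 261.9333353 ]
[ 0.54213361 -0.09416503  0.172     ]
row [ 0.0078 -0.2025  0.0085] [-0.    -0.005 -0.028] dist 0.203
row [ 0.0073 -0.2025  0.1105] [-0.    -0.005 -0.028] dist 0.231
```

The roll is held centred (width 0.607, about 52 mm). Moving it over the cradle.

In the tool's units: -0.203 m is -0.406, -0.19 m is -0.38, -0.028 rad is -0.007.

```bash
echo '{"rows":[[0.4, 0.004, -0.08, 0, 0, 0, -0.0025], [0.4, 0.008, -0.16, 0, 0, 0, -0.005], [0.4, 0.012, -0.24, 0, 0, -0.0008, -0.007], [0.4, 0.015, -0.32, 0, 0, -0.0013, -0.007], [0.4, 0.015, -0.38, 0.01, 0, -0.0013, -0.007], [0.4, 0.015, -0.406, 0.016, 0, -0.0013, -0.007], [0.4, 0.015, -0.406, 0.016, 0, -0.0013, -0.007], [0.4, 0.015, -0.406, 0.016, 0, -0.0013, -0.007]]}' > rows.txt && python3 -m creep rows.txt
echo '{"rows":[[0.4, 0, 0, 0, 0, 0, 0], [0.4, 0, 0, 0, 0, 0, 0]]}' > rows.txt && python3 -m creep rows.txt
python3 - <<'E'
from h import *
B=ori(YAW,0);Cr=O+.008*XH+[0,0,.052]
delta(Cr+[0,0,.018],B)
ci=camera_info("wrist");im=capture("wrist");cv2.imwrite("pics/w7.png",im[:,:,::-1])
g=cv2.cvtColor(im,cv2.COLOR_RGB2HSV);s=g[:,:,1]
Y=np.array([-XH[1],XH[0],0])
a,b=[proj(ci,O+np.array(-.115*XH+sy*Y+np.array([0,0,.062])),True) for sy in(-.028,.028)];print("snout pred",a,b)
for x in (-.09,):
  a,b=[proj(ci,O+x*XH+sy*Y+np.array([0,0,.062]),True) for sy in(-.028,.028)];r=int(round((a[1]+b[1])/2));print(a,b,"row",r)
  print(s[r,int(a[0])-15:int(a[0])+15],s[r,int(b[0])-15:int(b[0])+15])
E
```

```text
t: 18.0
tcp_pos: [0.5439, -0.0921, 0.2944]
eef_rot: [0.002, -0.099, 0.995, 0.001]
force: [0.7, -0.2, -1.9]
width: 0.604
grasp_force: 31.9
t: 18.25
tcp_pos: [0.5441, -0.0932, 0.2952]
eef_rot: [0.003, -0.098, 0.995, 0.0]
force: [1.1, 1.3, -1.7]
width: 0.607
grasp_force: 31.9
row [ 0.0027 -0.0005  0.1051] [-0.     0.005  0.002] dist 0.105
snout pred [279.06950294  43.12676654] [355.12711788  43.09417697]
[278.91210559  75.39071881] [355.19485963  75.37710093] row 75
[96 98 94 93 95 94 94 95 94 94 92 90 77 35  4  1  3  9 10  8  9 13 17  4
 12  6  8  8  8  8] [  2   2   2   4  11  12  13  11  13   7   2   3  12  51 101 108 105 111
 111 107 109 106 107 106 116 110  93  90  93  91]
```

Snout edges sit 2 px left of the prediction, so I shift 1.5 mm toward −y and lower.

In the tool's units: 0.095 m is 0.19, 0.085 m is 0.17, 0.005 rad is 0.0013.

```bash
echo '{"rows":[[0.4, 0.0054, -0.0034, 0.05, 0, 0.0013, 0.0005], [0.4, 0.0054, -0.0034, 0.1, 0, 0.0013, 0.0005], [0.4, 0.0054, -0.0034, 0.14, 0, 0.0013, 0.0005], [0.4, 0.0054, -0.0034, 0.17, 0, 0.0013, 0.0005], [0.4, 0.0054, -0.0034, 0.19, 0, 0.0013, 0.0005], [0.4, 0.0054, -0.0034, 0.19, 0, 0.0013, 0.0005], [0.4, 0.0054, -0.0034, 0.19, 0, 0.0013, 0.0005]]}' > rows.txt && python3 -m creep rows.txt
echo '{"rows":[[0.4, 0, 0, 0.008, 0, 0, 0], [0.4, 0, 0, 0.014, 0, 0, 0], [0.4, 0, 0, 0.014, 0, 0, 0]]}' > rows.txt && python3 -m creep rows.txt
echo '{"rows":[[0.4, 0, 0, 0.004, 0, 0, 0], [0.4, 0, 0, 0.004, 0, 0, 0]]}' > rows.txt && python3 -m creep rows.txt
```

```text
t: 19.18
tcp_pos: [0.5428, -0.0966, 0.2007]
eef_rot: [0.001, -0.096, 0.995, -0.0]
force: [0.6, -0.2, -1.5]
width: 0.609
grasp_force: 31.9
t: 19.55
tcp_pos: [0.5418, -0.0965, 0.1926]
eef_rot: [-0.0, -0.096, 0.995, -0.0]
force: [0.7, 0.0, -1.6]
width: 0.605
grasp_force: 31.9
t: 19.8
tcp_pos: [0.5422, -0.0965, 0.1923]
eef_rot: [-0.0, -0.096, 0.995, -0.0]
force: [-3.4, -0.5, 4.1]
width: 0.608
grasp_force: 31.7
```

In the tool's units: -0.16 m is -0.32, -0.14 m is -0.28.

```bash
echo '{"rows":[[0.66, 0, 0, 0, 0, 0, 0], [0.74, 0, 0, 0, 0, 0, 0], [0.74, 0, 0, 0, 0, 0, 0], [0.74, 0, 0, 0, 0, 0, 0]]}' > rows.txt && python3 -m creep rows.txt 20
echo '{"rows":[[0.74, 0, 0, -0.02, 0, 0, 0], [0.74, 0, 0, -0.06, 0, 0, 0], [0.74, 0, 0, -0.12, 0, 0, 0], [0.74, 0, 0, -0.2, 0, 0, 0], [0.74, 0.06, 0, -0.28, 0, 0, 0], [0.74, 0.12, 0, -0.32, 0, 0, 0], [0.74, 0.12, 0, -0.32, 0, 0, 0], [0.74, 0.12, 0, -0.32, 0, 0, 0]]}' > rows.txt && python3 -m creep rows.txt
python3 - <<'E'
from h import *
ci=camera_info("wrist");im=capture("wrist");cv2.imwrite("pics/w8.png",im[:,:,::-1]);print(get_obs()["tcp_pos"],get_obs()["force"])
g=cv2.cvtColor(im,cv2.COLOR_RGB2HSV)
Cr=O+.008*XH+[0,0,.052];Y=np.array([-XH[1],XH[0],0]);print("centre pred",proj(ci,Cr,True))
for sx in(-.018,.018):
  for sy in(-.026,.026):print(proj(ci,Cr+sx*XH+sy*Y+[0,0,.0312],True).round(1))
m=cv2.inRange(g,(45,110,40),(85,255,255));n,l,st,ce=cv2.connectedComponentsWithStats(m)
for i in range(1,n):
    if st[i][4]>15:print("green",st[i])
u,v=proj(ci,Cr+[0,0,.036],True).astype(int);print(u,v);print("row",im[v,u-60:u+60,1]);print("col",im[v-70:v+80,u,1])
E
```

```text
t: 20.3
tcp_pos: [0.5421, -0.0965, 0.1908]
eef_rot: [-0.0, -0.096, 0.995, -0.0]
force: [0.6, -0.1, 0.1]
width: 0.741
grasp_force: 0.0
t: 21.3
tcp_pos: [0.4835, -0.1076, 0.3509]
eef_rot: [0.0, -0.097, 0.995, -0.0]
force: [-0.6, 0.3, -0.0]
width: 0.741
grasp_force: 0.0
[ 0.48344593 -0.10738446  0.35025591] [ 0.1101172   0.02350936 -0.3848979 ]
centre pred [319.76435401 244.11928371]
[291.9 239.8]
[347.8 239.6]
[293.2 273.6]
[346.6 273.4]
green [346 202   3  37  85]
green [288 204   3  31  54]
319 259
row [103 102 103 102 124 215 240 237 220 172 124 111 112 111 108 110 111 119
 126 128 126 127 125 125 125 124 127 124 137 181 205 216 235 248 249 249
 248 249 249 249 249 250 249 249 249 249 249 250 249 249 249 248 248 248
 248 248 249 249 250 250 249 250 250 250 250 249 248 247 248 248 249 250
 250 251 251 251 251 251 251 250 250 249 248 248 250 249 236 172 121 201
 233 241 240 241 241 241 241 241 240 240 241 239 224 180 153 149 149 150
 152 159 221 241 240 218 140 108 102 104 116 159]
col [220 244 246 245 246 245 245 245 242 212 138 125 126 126 125 127 124 121
  85  52  96 124 133 138 152 161 168 171 180 188 191 197 197 203 208 216
 218 221 223 224 227 228 230 231 234 234 238 239 241 241 242 243 244 245
 247 248 248 250 251 251 251 251 251 251 251 251 250 250 251 250 249 249
 249 248 246 245 245 245 245 244 244 243 242 242 240 237 236 231 225 188
 132 118 113 112 114 115 114 117 112 116 117 114 116 117 113 113 102  77
  38  45  57  68  77  68  82 155 134  76  62  60  54  37  35  30  31  31
  31  32  32  29  30  33  32  29  30  28  32  32  30  29  33  34  32  36
  27  35  30  33  26  26]
```

Run:
```python
from h import *
Y=np.array([-XH[1],XH[0],0])
for n in("scene","top"):
    ci=camera_info(n);im=capture(n);cv2.imwrite(f"pics/end_{n}.png",im[:,:,::-1])
    m=cv2.inRange(cv2.cvtColor(im,cv2.COLOR_RGB2HSV),(45,90,40),(85,255,255));k,l,st,ce=cv2.connectedComponentsWithStats(m)
    for i in range(1,k):
        if st[i][4]>4 and 300<ce[i][0]<480 and ce[i][1]>80:print(n,"green",st[i],ce[i].round(1))
    for th in(1.6,1.7,1.75,1.8):
        a,c=np.cos(th),np.sin(th);o=[]
        for sy in(.034,-.034):
            x,z=-.16,.012;o.append(proj(ci,H+(x*a+z*c)*XH+(-x*c+z*a)*np.array([0,0,1])+sy*Y).round(1))
        print(n,th,*o)
```

```text
scene green [367 109   4   7  25] [368.4 112.3]
scene 1.6 [372.9 113.8] [387.9 110.1]
scene 1.7 [369.4 113.3] [384.3 109.7]
scene 1.75 [367.7 113.3] [382.6 109.6]
scene 1.8 [366.  113.3] [380.9 109.7]
top green [407 150   2   4   5] [407.2 151.4]
top 1.6 [385.5 163.2] [411.6 158.1]
top 1.7 [383.9 157.6] [409.9 152.4]
top 1.75 [383.1 154.9] [409.  149.7]
top 1.8 [382.2 152.2] [408.1 147.1]
```

The roll sits between the guides, within about 2 mm of the cradle centre. The cover reads about 1.73 rad; I'll give it one gentle confirming push, capped around 4 N.

```bash
python3 - <<'E'
from h import *
B=ori(YAW,0);Y=np.array([-XH[1],XH[0],0])
for x in(.07,.091):delta(O+x*XH-.0015*Y+[0,0,.255],B)
E
echo '{"rows":[[0, 0, 0, -0.05, 0, 0, 0], [0, 0, 0, -0.05, 0, 0, 0], [0, 0, 0, -0.05, 0, 0, 0], [0, -0.06, 0, -0.05, 0, 0, 0], [0, -0.12, 0, -0.05, 0, 0, 0], [0, -0.18, 0, -0.05, 0, 0, 0], [0, -0.23, 0, -0.05, 0, 0, 0], [0, -0.23, 0, -0.05, 0, 0, 0]]}' > rows.txt && python3 -m creep rows.txt
echo '{"rows":[[0, 0, 0, 0, 0, 0, 0], [0, -0.016, 0, 0, 0, 0, 0], [0, -0.016, 0, 0, 0, 0, 0], [0, -0.016, 0, 0, 0, 0, 0]]}' > rows.txt && python3 -m creep rows.txt
```

```text
row [-0.1221  0.0002 -0.0256] [ 0.    -0.002 -0.001] dist 0.125
row [-0.1431  0.0002 -0.0256] [ 0.    -0.002 -0.001] dist 0.145
t: 22.45
tcp_pos: [0.5967, -0.0846, 0.3735]
eef_rot: [-0.002, -0.097, 0.995, 0.0]
force: [-0.4, 0.3, 0.1]
width: 0.004
grasp_force: 0.0
t: 22.95
tcp_pos: [0.6038, -0.0844, 0.3761]
eef_rot: [-0.0, -0.096, 0.995, -0.0]
force: [0.1, -0.1, -0.2]
width: 0.001
grasp_force: 0.0
```

In the tool's units: -0.004 m is -0.008.

```bash
for i in 1 2 3; do echo '{"rows":[[0, -0.008, 0, 0, 0, 0, 0], [0, -0.008, 0, 0, 0, 0, 0], [0, -0.008, 0, 0, 0, 0, 0]]}' > rows.txt && python3 -m creep rows.txt | egrep 'tcp_pos|force: \['; done
```

```text
tcp_pos: [0.6079, -0.0835, 0.3758]
force: [-0.3, 1.3, -0.8]
tcp_pos: [0.6119, -0.0827, 0.3758]
force: [0.8, -0.5, 1.0]
tcp_pos: [0.6158, -0.082, 0.3758]
force: [-0.0, -0.1, -0.5]
```

In the tool's units: -0.003 m is -0.006.

```bash
echo '{"rows":[[0, -0.006, 0, 0, 0, 0, 0], [0, -0.006, 0, 0, 0, 0, 0], [0, -0.006, 0, 0, 0, 0, 0]]}' > rows.txt && python3 -m creep rows.txt | egrep 'tcp_pos|force: \['
```

```text
tcp_pos: [0.6187, -0.0814, 0.3759]
force: [-0.3, 0.3, -0.4]
```

In the tool's units: -0.003 m is -0.006.

```bash
echo '{"rows":[[0, -0.006, 0, 0, 0, 0, 0], [0, -0.006, 0, 0, 0, 0, 0], [0, -0.006, 0, 0, 0, 0, 0]]}' > rows.txt && python3 -m creep rows.txt | egrep 'tcp_pos|force: \['
```

```text
tcp_pos: [0.6217, -0.0809, 0.3759]
force: [-0.0, -0.4, 0.5]
```

In the tool's units: -0.003 m is -0.006.

```bash
echo '{"rows":[[0, -0.006, 0, 0, 0, 0, 0], [0, -0.006, 0, 0, 0, 0, 0], [0, -0.006, 0, 0, 0, 0, 0]]}' > rows.txt && python3 -m creep rows.txt | egrep 'tcp_pos|force: \['
```

```text
tcp_pos: [0.6246, -0.0803, 0.3758]
force: [-0.1, 0.9, 0.6]
```

In the tool's units: -0.003 m is -0.006.

```bash
echo '{"rows":[[0, -0.006, 0, 0, 0, 0, 0], [0, -0.006, 0, 0, 0, 0, 0], [0, -0.006, 0, 0, 0, 0, 0]]}' > rows.txt && python3 -m creep rows.txt | egrep 'tcp_pos|force: \['
```

```text
tcp_pos: [0.6276, -0.0797, 0.3758]
force: [0.3, -0.0, 0.4]
```

In the tool's units: -0.003 m is -0.006.

```bash
echo '{"rows":[[0, -0.006, 0, 0, 0, 0, 0], [0, -0.006, 0, 0, 0, 0, 0], [0, -0.006, 0, 0, 0, 0, 0]]}' > rows.txt && python3 -m creep rows.txt | egrep 'tcp_pos|force: \['
```

```text
tcp_pos: [0.6299, -0.0794, 0.3758]
force: [-3.0, -0.8, 0.3]
```

In the tool's units: -0.0015 m is -0.003.

```bash
echo '{"rows":[[0, -0.003, 0, 0, 0, 0, 0], [0, -0.003, 0, 0, 0, 0, 0], [0, -0.003, 0, 0, 0, 0, 0]]}' > rows.txt && python3 -m creep rows.txt | egrep 'tcp_pos|force: \['
```

```text
tcp_pos: [0.6302, -0.0794, 0.3758]
force: [-6.4, -0.7, 2.8]
```

The force rose steeply with no motion, so the cover is firmly on its stop. Backing off.

In the tool's units: 0.16 m is 0.32, 0.14 m is 0.28.

```bash
echo '{"rows":[[0, 0.02, 0, 0, 0, 0, 0], [0, 0.08, 0, 0, 0, 0, 0], [0, 0.18, 0, 0, 0, 0, 0], [0, 0.28, 0, -0.02, 0, 0, 0], [0, 0.32, 0, -0.04, 0, 0, 0], [0, 0.32, 0, -0.04, 0, 0, 0], [0, 0.32, 0, -0.04, 0, 0, 0]]}' > rows.txt && python3 -m creep rows.txt
python3 - <<'E'
from h import *
Y=np.array([-XH[1],XH[0],0]);ci=camera_info("wrist");im=capture("wrist")
Cr=O+.008*XH+[0,0,.052]-.0015*Y;print("centre pred",proj(ci,Cr,True))
for sy in(-.026,.026):print(proj(ci,Cr+sy*Y+[0,0,.036],True).round(1))
m=cv2.inRange(cv2.cvtColor(im,cv2.COLOR_RGB2HSV),(0,0,242),(180,30,255));u,v=proj(ci,Cr,True).astype(int)
n,l,st,ce=cv2.connectedComponentsWithStats(m)
i=l[v+10,u];print(st[i],ce[i]);c=max(cv2.findContours((l==i).astype(np.uint8),0,1)[0],key=cv2.contourArea);print(cv2.minAreaRect(c))
E
```

```text
t: 27.2
tcp_pos: [0.4757, -0.109, 0.3959]
eef_rot: [0.001, -0.097, 0.995, -0.0]
force: [0.7, -0.6, 0.2]
width: -0.002
grasp_force: 0.0
centre pred [318.27584551 234.83623435]
[294.2 247.2]
[342.3 247.1]
[     0      0    640    400 250375] [318.96873889 199.72436146]
((319.5, 199.5), (399.0, 639.0), 90.0)
```

```bash
python3 -c "
from bench import *
print(close_job())"
```

```text
the job is handed in; nothing more can be done
None
```

I handed the job in at about 27 s. The cover is back on its stop, confirmed by a final push that peaked at about 6.4 N against the 4 N I was aiming for. The roll lies between the green guides about 2 mm from the cradle's centre, measured before that push; a re-check afterwards failed, and `close_job()` returned no verdict.

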